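Clamp the split end of a coat-hook rail

TASK

The split-off strip of this coat-hook rail lies ready glued between the jaws of the one-hand bar clamp: take the clamp by handle and trigger where it lies and pump the trigger until the far pad closes the strip up against the rail and presses firmly on it, the soft pad squashed by about 2 to 6 mm, no harder or the pine is crushed. Leave the rail, the strip, the sliding bar with its far jaw and the things around alone. Finish while still gripping handle and trigger, the trigger squeezed and clamp and rail lying on the worktop.

Things in the scene. Friction and masses are not known exactly. Their poses are not given: they have to be found in the camera images.
- clamp: One-hand ratchet bar clamp, 1 kg, loose, on its side: grey plastic housing, handle and jaws, steel bar, aluminium trigger. Origin: underside, on the bar's centre line in the housing. x runs along the bar to the far jaw, y to the jaws' tips, z up. All 30 mm thick (z 0 to 30). In mm: housing x -48 to 20, y -28 to 32; near jaw x 0 to 20, out to y 86; handle x -66 to -42, y -122 to -20
- clamp_grip (a point): Where to take hold from above: clamp frame (-34, -75, 15) mm, midway between the handle's rear face (x -66) and the trigger's front face. The fingers close along the clamp's x axis, one behind the handle, one in front of the trigger; 65 mm over both with the trigger out, 47 mm fully squeezed. Nothing else stands within 60 mm of handle and trigger
- trigger_pull (a joint): Squeeze angle, rad: 0 out, 0.26 at the stop by the handle; sprung outwards (6 to 9 N at the grip point). A full squeeze drags the bar 7.5 mm; let right out (fingers 72 mm apart or more, 0.3 s) it drops back to the last tooth: 5 mm gained a pump. Against the work, a gripper force of 30 N stalls with about 22 N on the pad, 40 N with 37; a further full squeeze at 85 N reaches 75 and crushes
- trigger: The aluminium trigger, on the +x side of the handle: blade 14 deep, y -28 to -106, z 3 to 27 mm in the clamp's frame. Origin: its pivot, clamp frame (0, 12, 0) mm; it turns about the clamp's z axis
- bar_travel (a joint): Travel of the sliding bar with the far jaw towards the near jaw, m: 0 fully open (140 mm between the pads), 0.05 when they are 90 mm apart; starts between 0 and 0.022; a ratchet with 5 mm teeth keeps it from going back past the last tooth reached
- bar: The clamp's toothed steel bar with the grey far jaw on its end. Bar 20 wide, 6 thick mm; it slides through the housing along the clamp's x and sticks out behind to x -110 (-176 at most) in the clamp's frame. Far jaw 20 x 102 x 30 mm. Origin: at the clamp's origin when fully open, shifted by the travel along -x since
- pad_squash (a joint): How far the soft sprung pad on the far jaw is squashed, m: 0 free, limit 0.008; 10 N per mm, so 0.002 is 20 N and 0.006 is 60 N; from 0.007 the wood is crushed
- pad: The far jaw's black rubber pad, 14 thick, 32 wide, 26 high mm; its origin moves with it but lies at the clamp's origin when the bar is fully open: use point far_pad
- far_pad (a point): Middle of the pressing face of the far jaw's pad, 15 mm above the worktop; faces the near jaw
- near_pad (a point): Middle of the pressing face of the near jaw's rubber pad, clamp frame (32, 61, 15) mm
- rail: Wooden coat-hook rail lying on its back, three dark iron hooks up, 220 long (y) x 90 wide (x) x 22 thick (z) mm, about 0.45 kg, loose. Origin: middle of its underside; axes nearly those of the clamp. A piece 28 wide has split off its +x edge at the -y end, leaving a notch (x 17 to 45, y -110 to -7)
- strip: The split-off strip of the same wood, loose, 28 (x) x 100 (y) x 22 mm, origin in the middle of its underside; it lies in the notch 4 to 9 mm off the break and is closed up when its origin is at x 31 mm (about y -60) in the rail's frame
- glue: bystander: wood-glue bottle with nozzle, 50 diameter, 138 high, standing in front of the trigger about 105 mm away; origin at its foot
- screwdriver: bystander: screwdriver lying beyond the far jaw
- sander: bystander: cork sanding block, 110 x 62 x 26 mm, by the rear end of the bar
- mug: bystander: white mug, 95 mm high
- screw_tray: bystander: white two-part screw tray, 110 x 80 x 28 mm

How it is judged:
On the way, in this order (a step that is already met when the one before it is completed fails the run):
1. the split is closed: the strip lies against the rail (x of strip in the frame of rail below 0.033 m).
2. the far pad presses on the strip (contact force between pad and strip above 15 N), for 0.3 s.
At the end, for the whole second after the job is handed in: Split closed to 2 mm (strip in place along the rail to 10 mm, straight to 0.06 rad), far pad pressing 15 to 65 N, fingers still squeezing the trigger (over 8 N, over 0.01 rad), and clamp, rail and strip flat and still on the worktop (under 8 mm up, 0.1 rad tilt) (contact force between pad and strip between 15 and 65 N and x of strip in the frame of rail between 0.028 and 0.033 m and y of strip in the frame of rail between -0.07 and -0.05 m and angle between the x axis of strip and the x axis of rail, either way round below 0.06 rad and contact force between the fingers and trigger above 8 N and value of joint trigger_pull above 0.01 rad and height (world z) of each of clamp, rail, strip below 0.008 m and angle between each of clamp, rail, strip's own z axis and vertical below 0.1 rad and linear speed of each of clamp, rail below 0.02 m/s); the arm keeps its last pose, push and grip.
It fails at once if the wood is crushed: the far pad presses on the strip, or the near jaw on the rail, with more than 70 N (contact force between pad and strip above 70 N or contact force between clamp and rail above 75 N).
It fails at once if the robot pushes on the rail or the strip (over 2 N) (contact force between any of the arm, the fingers and rail above 2 N or contact force between any of the arm, the fingers and strip above 2 N).
It fails at once if the robot pushes on the sliding bar, the far jaw or its pad (over 3 N) (contact force between any of the arm, the fingers and bar above 3 N).
It fails at once if a bystander is moved by more than 20 mm (distance of any of glue, screwdriver, sander, mug, screw_tray from where it was at the start of the episode above 0.02 m).
It also fails if it takes over 56 s, if anything falls off the work surface, if the arm or the gripper's body presses on something with over 40 N, if the wrist force passes 120 N, or if a joint passes its speed limit or range.

ROBOT

A 6-joint arm with a two-finger parallel gripper is mounted at the origin on the work surface. World frame = base frame: x ahead of the robot, y to its left, z up, the work surface at z = 0. Lengths are in m, angles in rad, forces in N, time in s.
With the tool pointing down it reaches from about 0.35 to 0.875 m from the base axis. Payload 15.5 kg.
Tool frame: the origin (TCP) lies on the centre line of the jaws, within the pads' length; the fingertips stand 8 mm ahead of it and the grasp point (between the pads) lies 11 mm behind it; z points along the fingers, y is the line along which they close (so a half turn about z gives the same grasp; the last joint's range is limited). The gripper opens to 85 mm and grips with 20 to 120 N. Pads are 22 mm wide; open, the fingers measure 114 mm over their backs; the gripper's body (76 mm by 85 mm) begins 54 mm behind the grasp point. The pads swing forward as they close: fully open they stand 13 mm farther back than shut.
Start: joints at [1.188, 0.494, 1.345, -0, 1.302, -0.096], TCP at [0.177, 0.599, 0.239] pointing down, gripper open.
Joint ranges: [-2.91, 2.91], [-0.82, 2.16], [0.22, 2.67], [-1.22, 4.37], [0.12, 2.79], [-3.08, 3.08]. Speed limits (rad/s): [1.89, 1.89, 2.57, 3.01, 3.01, 3.01].

INTERFACE

Orientations are given as a 3x3 rotation matrix whose columns are the frame's x, y, z axes.
In Python, from rig import state, read_camera, calibration, hand_in, look_for gives the robot as it stands.
- The arm moves only by the tool drive_tool, never from a script. Its argument "deltas" is a list of rows, each an object with "delta_pos": the shift along the tool's x, y, z in cm, a list of three; "rotation": the turn, a rotation vector about the tool's x, y, z in rad, a list of three; "gripper": the closure in counts, from 0 (fully open) to 255 (shut). In form: [{"delta_pos": [x, y, z], "rotation": [wx, wy, wz], "gripper": gripper}, ...]. A call has 1 to 10 rows; each row is the pose to reach, as a shift and turn from the pose commanded when the call began, along the tool's axes at that moment; what a row does not reach only later rows make up. A row lasts 1/12 s, in which the tool goes at most 41.7 mm and 7.16 degrees, less where a joint would pass 70% of its speed; a pose out of reach is approached as far as the arm can. A call with a gripper value outside its range is refused whole. The fingers move at their own pace and stop on an object; the grip force is fixed at half the most. Time passes only in rows, so rows that repeat a pose let the fingers close. It gives the time, the measured TCP pose, the force, the opening and the grip force at its end, in the units of the state.
- state(): the state, without advancing time (a new reading comes with each control period).
- read_camera(name): name is "side" or "top" or "wrist"; returns (picture, depth): 480x640x3 uint8, red, green, blue; 480x640 float32, m along the optical axis (not along the pixel's ray), 0 where there is no reading.
- calibration(name): a dict with "fx", "fy", "cx", "cy" (pixels), "origin" and "rotation" of the camera in the world; the wrist camera has in their place "T_tool_cam" (4x4, takes a point from camera to tool coordinates, whose origin is the TCP and whose axes are the flange's). Camera axes: x right, y down, z forward; pixel columns grow to the right and rows downward; lengths in m; the calibration is good to about 2 mm. A picture is of the moment at which its call begins: read the wrist's pose just before it. calibration takes no time and is no camera call.
- hand_in(): hands the job in; it is judged then, once.
Trained networks look in the newest picture that a camera, given by its name, has taken for a name from the list of things; names that differ only in an ending like _2 or _b are one class to them, and where a whole thing is asked for, a point or a joint stands for the part that bears it (a point fixed in the world has none). Each returns a list of dicts, best first, with "conf" (0 to 1); they miss things now and then, are a little off and sometimes report something else, mostly with a low value. They report only what shows in the picture. A call takes as long as a camera call.
- look_for(name, camera): "box" ([left, top, right, bottom] as shares, 0 to 1, of the picture: columns of its width, rows of its height, round what is visible of it).
The state is a dict: "clock": time; "qpos": joint angles; "joint_velocities": joint speeds; "joint_torque": joint torques, N m; "tcp_pos": TCP position; "ee_rot": TCP orientation; "contact_force": force on the tool from outside, world axes, zero at the start; "ft_torque": the same for the moment, N m; "opening": opening from 0.0 (shut) to 1.0 (fully open); "finger_force": force on a finger pad.
Only numpy, scipy, OpenCV 4.12 (cv2) and the standard library are available. Lean on these libraries where they do the work, as an engineer would, in place of code of your own. Each camera call takes 0.05 s, during which the arm holds its last target. There are 200 camera calls.

## Working session

There is one attempt and no reset: what is moved stays moved. The work goes in short steps, Python scripts to look and compute and a tool call to move; the robot and the scene stay as the last step left them, time stands still between calls to the robot, and variables do not carry over. Pictures are saved under pics/ and viewed, at most 10 in all, crops included, and the job is handed in when it is done.

Besides the shell and the picture viewer there is one more tool, called after "Call:" as a command line: name --argument value ..., lists and objects as JSON in quotes. drive_tool: Moves the arm, as the interface text tells. Its arguments: {"type":"object","properties":{"deltas":{"type":"array"}},"required":["deltas"]}

```bash
mkdir -p pics; cat > h.py <<'E'
import numpy as np, cv2
from rig import *
def world(cam,u,v,d,cal=None):
    c=calibration(cam); p=np.array([(u-c['cx'])/c['fx']*d,(v-c['cy'])/c['fy']*d,d])
    return np.array(c['rotation'])@p+np.array(c['origin'])
def cloud(cam,d):
    c=calibration(cam); v,u=np.mgrid[:480,:640]
    p=np.stack([(u-c['cx'])/c['fx']*d,(v-c['cy'])/c['fy']*d,d],-1)
    if 'origin' in c: return p@np.array(c['rotation']).T+np.array(c['origin'])
    T=np.array(c['T_tool_cam']); s=state()
    p=p@T[:3,:3].T+T[:3,3]
    return p@np.array(s['ee_rot']).T+np.array(s['tcp_pos'])
E
python3 - <<'E'
from h import *
s=state(); print(s)
a,d=read_camera('top'); cv2.imwrite('pics/top.png',a[...,::-1]); np.save('top.npy',cloud('top',d)); np.save('topi.npy',a)
P=cloud('top',d)
for n in ['clamp','clamp_grip','trigger','bar','rail','strip','glue','far_pad','near_pad','mug']:
    r=look_for(n,'top')[:2]
    for q in r:
        b=np.array(q['box'])*[640,480,640,480]; u,v=int((b[0]+b[2])/2),int((b[1]+b[3])/2)
        print(n,round(q['conf'],2),b.round(),P[v,u].round(3))
print(calibration('wrist'))
E
```

```text
{'clock': 0.0, 'qpos': array([ 1.18849531e+00,  4.94201509e-01,  1.34613069e+00, -2.48133689e-06,
        1.30250113e+00, -9.55002438e-02]), 'joint_velocities': array([ 0.0004425 ,  0.00025679,  0.00101553,  0.00123821, -0.00013251,
        0.0014354 ]), 'joint_torque': array([-1.50415533e-03, -8.82167101e+01, -3.83867240e+01, -1.90887258e-04,
        1.01003802e-02,  1.35173690e-05]), 'tcp_pos': array([0.17666961, 0.59914491, 0.238689  ]), 'ee_rot': array([[-9.59153955e-01,  2.82884213e-01, -4.60622508e-04],
       [ 2.82884564e-01,  9.59153270e-01, -1.15200322e-03],
       [ 1.15924062e-04, -1.23525144e-03, -9.99999230e-01]]), 'contact_force': array([ 0.26422647, -0.68319025,  0.80182504]), 'ft_torque': array([-0.02188774, -0.02008699,  0.02840607]), 'finger_force': 0.0, 'opening': 1.0014881124640849}
clamp 0.97 [224. 227. 356. 340.] [0.516 0.066 0.001]
clamp_grip 0.79 [221. 228. 357. 338.] [0.516 0.068 0.002]
trigger 0.47 [266. 296. 283. 328.] [0.45  0.099 0.026]
trigger 0.2 [223. 235. 351. 293.] [0.559 0.072 0.023]
bar 0.92 [224. 228. 357. 293.] [0.569 0.063 0.019]
rail 0.74 [222
[... 179 characters left out ...]
 0.456 -0.044  0.129]
glue 0.5 [467. 229. 515. 279.] [ 0.579 -0.415  0.028]
near_pad 0.95 [223. 232. 355. 340.] [ 0.512  0.066 -0.003]
mug 0.72 [ 75. 225. 135. 264.] [0.613 0.506 0.007]
mug 0.59 [344. 196. 402. 261.] [ 0.644 -0.136  0.026]
{'fx': 370.15650963808713, 'fy': 370.15650963808713, 'cx': 319.46778756063367, 'cy': 239.07678055656504, 'T_tool_cam': array([[-1.93827315e-04, -9.58173075e-01, -2.86189310e-01,
         7.27375040e-02],
       [ 9.99999891e-01, -3.07445253e-04,  3.52069298e-04,
        -1.26803804e-04],
       [-4.25330867e-04, -2.86189210e-01,  9.58173030e-01,
        -1.34589970e-01],
       [ 0.00000000e+00,  0.00000000e+00,  0.00000000e+00,
         1.00000000e+00]])}
```

View pics/top.png

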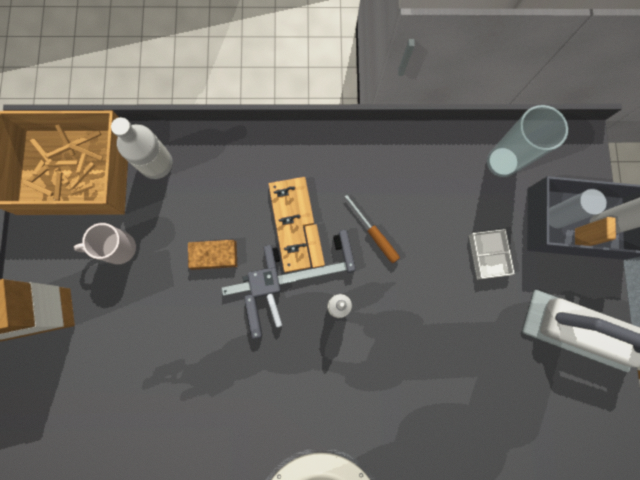

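The top view shows the clamp with its bar running from (224,291) to (350,265), the handle around (253,315), the trigger around (275,310), the glue bottle at (339,306), and the rail at (297,225). Next I fit the clamp pose from depth.

```bash
python3 - <<'E'
from h import *
P=np.load('top.npy'); 
for n,(u,v) in dict(barL=(228,291),barR=(340,268),h0=(250,300),h1=(257,334),t0=(270,297),t1=(279,323),hmid=(253,317),tmid=(275,310),jaw=(269,250)).items():
    print(n,P[v,u].round(4))
b1,b0=P[268,340],P[291,228]
ax=(b1-b0)[:2]; ax/=np.linalg.norm(ax); print('clamp x',ax, 'tool y target',-ax)
s=state();R=np.array(s['ee_rot']);
th=np.arctan2(*( -ax)[::-1])-np.arctan2(R[1,1],R[0,1]); print('yaw world',th)
E
```

```text
barL [0.4971 0.2078 0.0176]
barR [ 0.5491 -0.0553  0.0213]
h0 [0.475  0.1541 0.033 ]
h1 [0.3981 0.1369 0.0336]
t0 [0.4818 0.1088 0.027 ]
t1 [0.4222 0.0876 0.0281]
hmid [0.4364 0.1473 0.0277]
tmid [0.4519 0.0969 0.0284]
jaw [0.592  0.1119 0.0287]
clamp x [ 0.19366005 -0.9810687 ] tool y target [-0.19366005  0.9810687 ]
yaw world 0.4816925941219783
```

Call:
drive_tool --deltas '[{"delta_pos": [-38.8,-38.0,0],"rotation": [0,0,-0.48],"gripper": 0},{"delta_pos": [-38.8,-38.0,0],"rotation": [0,0,-0.48],"gripper": 0},{"delta_pos": [-38.8,-38.0,0],"rotation": [0,0,-0.48],"gripper": 0},{"delta_pos": [-38.8,-38.0,0],"rotation": [0,0,-0.48],"gripper": 0},{"delta_pos": [-38.8,-38.0,0],"rotation": [0,0,-0.48],"gripper": 0},{"delta_pos": [-38.8,-38.0,0],"rotation": [0,0,-0.48],"gripper": 0},{"delta_pos": [-38.8,-38.0,0],"rotation": [0,0,-0.48],"gripper": 0},{"delta_pos": [-38.8,-38.0,0],"rotation": [0,0,-0.48],"gripper": 0},{"delta_pos": [-38.8,-38.0,0],"rotation": [0,0,-0.48],"gripper": 0},{"delta_pos": [-38.8,-38.0,0],"rotation": [0,0,-0.48],"gripper": 0}]'

```text
clock: 1.38
tcp_pos: [0.3759, 0.2421, 0.2396]
ee_rot: [[-0.981, -0.192, 0.001], [-0.192, 0.981, 0.0], [-0.001, 0.0, -1.0]]
contact_force: [1.0, 1.0, -0.1]
opening: 1.0
finger_force: 0.0
```

Call:
drive_tool --deltas '[{"delta_pos": [-4,-13,0],"rotation": [0,0,0],"gripper": 0},{"delta_pos": [-4,-13,0],"rotation": [0,0,0],"gripper": 0},{"delta_pos": [-4,-13,0],"rotation": [0,0,0],"gripper": 0},{"delta_pos": [-4,-13,0],"rotation": [0,0,0],"gripper": 0},{"delta_pos": [-4,-13,0],"rotation": [0,0,0],"gripper": 0},{"delta_pos": [-4,-13,0],"rotation": [0,0,0],"gripper": 0},{"delta_pos": [-4,-13,0],"rotation": [0,0,0],"gripper": 0}]'

```text
clock: 1.97
tcp_pos: [0.4391, 0.1247, 0.2393]
ee_rot: [[-0.981, -0.192, -0.0], [-0.192, 0.981, 0.0], [0.0, 0.0, -1.0]]
contact_force: [0.8, -0.5, -0.1]
opening: 0.999
finger_force: 0.0
```

```bash
python3 - <<'E'
from h import *
s=state(); print(s['tcp_pos'],s['clock'])
a,d=read_camera('wrist'); P=cloud('wrist',d); np.save('w.npy',P)
cv2.imwrite('pics/w1.png',a[...,::-1])
for n in ['clamp','trigger','bar','rail','strip','far_pad','near_pad']:
    for q in look_for(n,'wrist')[:2]:
        b=np.array(q['box'])*[640,480,640,480]; print(n,round(q['conf'],2),b.round())
E
```

```text
[0.43907748 0.12470045 0.23926436] 1.9667
clamp 0.77 [ 91. 160. 403. 356.]
trigger 0.92 [285. 173. 305. 255.]
bar 0.77 [ 92. 264. 404. 358.]
bar 0.53 [165. 288. 196. 319.]
rail 0.77 [193. 289. 263. 436.]
rail 0.43 [557. 363. 639. 406.]
strip 0.8 [167. 288. 198. 317.]
strip 0.23 [284. 175. 302. 256.]
far_pad 0.66 [119. 312. 148. 355.]
near_pad 0.72 [ 91. 158. 406. 358.]
```

View pics/w1.png

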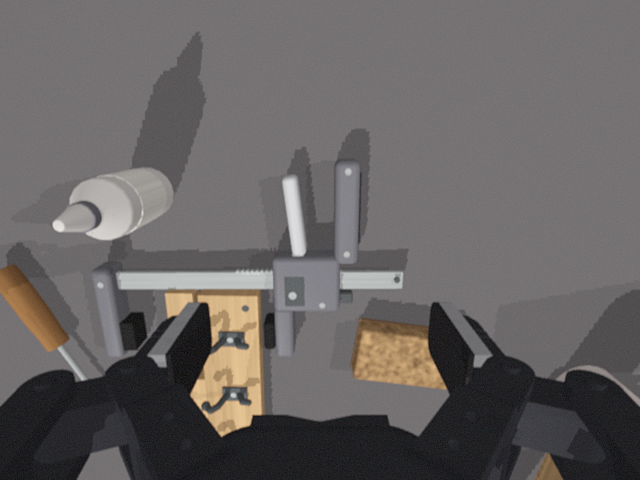

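The wrist view shows the handle at (347,162–262), the trigger at (294,178–255), the bar level at row ~280, and the rail bottom centre. Handle and fingers look well aligned; now I fit them.

```bash
python3 - <<'E'
from h import *
P=np.load('w.npy'); s=state(); R=np.array(s['ee_rot']); 
def box(u0,u1,v0,v1,z0,z1):
    Q=P[v0:v1,u0:u1].reshape(-1,3); return Q[(Q[:,2]>z0)&(Q[:,2]<z1)]
def line(Q):
    m=Q.mean(0); w=np.linalg.svd(Q[:,:2]-m[:2],full_matrices=False)[2][0]; return m,w
for n,b in dict(bar=(110,275,265,295,.008,.024),bar2=(340,400,265,295,.008,.024),barall=(110,400,265,295,.008,.024),handle=(325,370,155,250,.022,.04),trig=(275,315,170,250,.018,.035)).items():
    Q=box(*b); m,w=line(Q); print(n,len(Q),m.round(4),w.round(3))
Q=box(325,370,165,250,.022,.04); m,w=line(Q); w=w*np.sign(w[0]); n=np.array([w[1],-w[0]]) # clamp x
t=(Q[:,:2]-m[:2])@n; print('handle width',np.percentile(t,[1,99])); l=(Q[:,:2])@w; 
H=box(325,370,150,265,.022,.04); lh=(H[:,:2]-m[:2])@w; print('len',np.percentile(lh,[.5,99.5]), 'w',w,'n',n)
end=m[:2]+w*np.percentile(lh,.5)+n*np.mean(np.percentile(t,[1,99]))
print('handle end',end,'grip est', end+w*47+0 if 0 else end+w*.047+n*.020)
T=box(275,315,170,250,.018,.035); print('trig rel handle centre, x extents by y:')
g=end+w*.047
for k in (-.03,-.015,0,.015,.03):
    for nm,Z in (('T',T),('H',H)):
        d=Z[:,:2]-g; c=np.abs(d@w-k)<.004
        if c.sum(): print(k,nm,((d@n)[c].min()).round(4),((d@n)[c].max()).round(4))
gr=end+w*.047+n*.020
dl=R.T@np.r_[gr-s['tcp_pos'][:2],0]; print('tool delta',dl, 'yaw err', np.arctan2(n[1],n[0])-np.arctan2(-R[1,1],-R[0,1]))
Q=box(280,330,270,300,.02,.05);print('housing top',np.median(Q[:,2]))
Q=box(380,420,100,150,-.02,.05);print('table',np.median(Q[:,2]))
E
```

```text
bar 3471 [0.5421 0.0107 0.0173] [-0.184  0.983]
bar2 1141 [0.5059 0.1896 0.018 ] [-0.25   0.968]
barall 4612 [0.5332 0.055  0.0175] [-0.196  0.981]
handle 2277 [0.4311 0.1499 0.029 ] [0.981 0.195]
trig 1074 [0.4488 0.1017 0.0262] [0.952 0.306]
handle width [-0.01264736  0.01181789]
len [-0.04283426  0.0567326 ] w [0.98089167 0.19455472] n [ 0.19455472 -0.98089167]
handle end [0.39071892 0.14231957] grip est [0.44071192 0.13184581]
trig rel handle centre, x extents by y:
-0.03 T 0.0477 0.0618
-0.03 H -0.0118 0.0119
-0.015 T 0.0462 0.0602
-0.015 H -0.0123 0.0117
0 T 0.0445 0.0587
0 H -0.0118 0.0124
0.015 T 0.0426 0.0573
0.015 H -0.0122 0.0123
0.03 T 0.0418 0.0556
0.03 H -0.0128 0.0122
tool delta [-2.65349723e-03  7.08866229e-03  2.05431180e-07] yaw err 0.0018556557150148922
housing top 0.03027126989603443
table 0.00013660451942799912
```

Call:
drive_tool --deltas '[{"delta_pos": [-0.3,0.5,4],"rotation": [0,0,0],"gripper": 0},{"delta_pos": [-0.3,0.5,8],"rotation": [0,0,0],"gripper": 0},{"delta_pos": [-0.3,0.5,12],"rotation": [0,0,0],"gripper": 0},{"delta_pos": [-0.3,0.5,16],"rotation": [0,0,0],"gripper": 0},{"delta_pos": [-0.3,0.5,19],"rotation": [0,0,0],"gripper": 0},{"delta_pos": [-0.3,0.5,20],"rotation": [0,0,0],"gripper": 0},{"delta_pos": [-0.3,0.5,21],"rotation": [0,0,0],"gripper": 0},{"delta_pos": [-0.3,0.5,22],"rotation": [0,0,0],"gripper": 0},{"delta_pos": [-0.3,0.5,22.5],"rotation": [0,0,0],"gripper": 0},{"delta_pos": [-0.3,0.5,22.5],"rotation": [0,0,0],"gripper": 0}]'

```text
clock: 3.2
tcp_pos: [0.4412, 0.1295, 0.0135]
ee_rot: [[-0.981, -0.192, -0.001], [-0.192, 0.981, -0.0], [0.001, 0.0, -1.0]]
contact_force: [-0.7, 0.8, -0.8]
opening: 1.004
finger_force: 0.0
```

```bash
python3 - <<'E'
from h import *
s=state(); print(s['tcp_pos'],s['clock'],s['contact_force'])
a,d=read_camera('wrist'); np.save('w.npy',cloud('wrist',d))
b,d=read_camera('side'); np.save('s.npy',cloud('side',d))
cv2.imwrite('pics/w2.png',np.hstack([cv2.resize(a,(400,300)),cv2.resize(b,(400,300))])[...,::-1])
E
```

```text
[0.44123943 0.12952256 0.01352849] 3.2 [-0.71418625  0.84055279 -0.78167078]
```

View pics/w2.png

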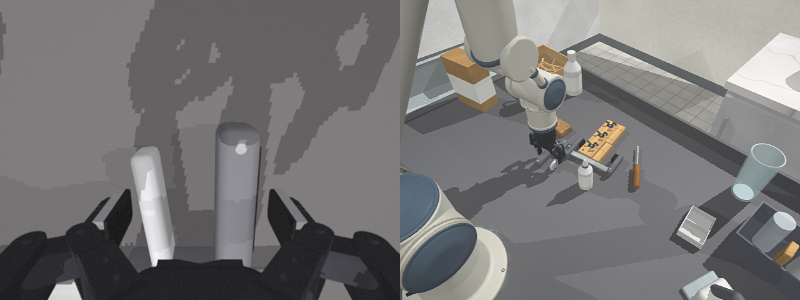

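The left half of the picture shows the trigger (150,200) and handle (238,190) between the open fingers with gaps on both sides. The right half shows the arm at the clamp, clear of the bottle. I'll lower a little more and close until contact.

Call:
drive_tool --deltas '[{"delta_pos": [0,0,0.3],"rotation": [0,0,0],"gripper": 0},{"delta_pos": [0,0,0.6],"rotation": [0,0,0],"gripper": 0},{"delta_pos": [0,0,0.6],"rotation": [0,0,0],"gripper": 30},{"delta_pos": [0,0,0.6],"rotation": [0,0,0],"gripper": 40},{"delta_pos": [0,0,0.6],"rotation": [0,0,0],"gripper": 40},{"delta_pos": [0,0,0.6],"rotation": [0,0,0],"gripper": 40}]'

```text
clock: 3.8
tcp_pos: [0.4418, 0.1294, 0.0085]
ee_rot: [[-0.981, -0.192, 0.001], [-0.192, 0.981, -0.0], [-0.0, -0.0, -1.0]]
contact_force: [1.6, -4.0, 1.1]
opening: 0.843
finger_force: 2.4
```

Call:
drive_tool --deltas '[{"delta_pos": [0,0,0],"rotation": [0,0,0],"gripper": 55},{"delta_pos": [0,0,0],"rotation": [0,0,0],"gripper": 55},{"delta_pos": [0,0,0],"rotation": [0,0,0],"gripper": 55},{"delta_pos": [0,0,0],"rotation": [0,0,0],"gripper": 55}]'

```text
clock: 4.13
tcp_pos: [0.4417, 0.1298, 0.0087]
ee_rot: [[-0.981, -0.192, 0.001], [-0.192, 0.981, 0.0], [-0.001, 0.0, -1.0]]
contact_force: [-1.1, 3.0, 10.5]
opening: 0.785
finger_force: 8.4
```

Call:
drive_tool --deltas '[{"delta_pos": [0,0.2,-0.15],"rotation": [0,0,0],"gripper": 70},{"delta_pos": [0,0.4,-0.25],"rotation": [0,0,0],"gripper": 85},{"delta_pos": [0,0.6,-0.3],"rotation": [0,0,0],"gripper": 95},{"delta_pos": [0,0.8,-0.35],"rotation": [0,0,0],"gripper": 105},{"delta_pos": [0,0.9,-0.4],"rotation": [0,0,0],"gripper": 113},{"delta_pos": [0,0.9,-0.4],"rotation": [0,0,0],"gripper": 113},{"delta_pos": [0,0.9,-0.4],"rotation": [0,0,0],"gripper": 113}]'

```text
clock: 4.72
tcp_pos: [0.4398, 0.1385, 0.0123]
ee_rot: [[-0.981, -0.192, -0.0], [-0.192, 0.981, 0.0], [-0.0, 0.0, -1.0]]
contact_force: [-1.0, 4.9, 2.6]
opening: 0.568
finger_force: 37.3
```

```bash
python3 - <<'E'
from h import *
s=state(); print(s['tcp_pos'],s['clock'],s['contact_force'])
b,d=read_camera('side'); np.save('s.npy',cloud('side',d)); a,d2=read_camera('top'); np.save('t2.npy',cloud('top',d2))
cv2.imwrite('pics/s1.png',np.hstack([cv2.resize(b[115:190,110:230],(480,300),interpolation=2),cv2.resize(a[160:350,210:370],(253,300),interpolation=2)])[...,::-1])
for c in('side','top'):
  for n in ['far_pad','strip','bar']:
    for q in look_for(n,c)[:1]:
        print(c,n,round(q['conf'],2),(np.array(q['box'])*[640,480,640,480]).round(1))
E
```

```text
[0.43980063 0.13854308 0.01230625] 4.7167 [-1.0137415   4.9181394   2.62425092]
side far_pad 0.27 [215.9 219.6 354.4 282.5]
side strip 0.75 [307.6 229.7 342.2 261.5]
side bar 0.83 [275.  238.7 355.7 283. ]
top far_pad 0.42 [331.5 236.9 340.5 251.2]
top strip 0.62 [306.8 224.3 325.9 268.3]
top bar 0.57 [281.1 232.  352.2 285.2]
```

View pics/s1.png

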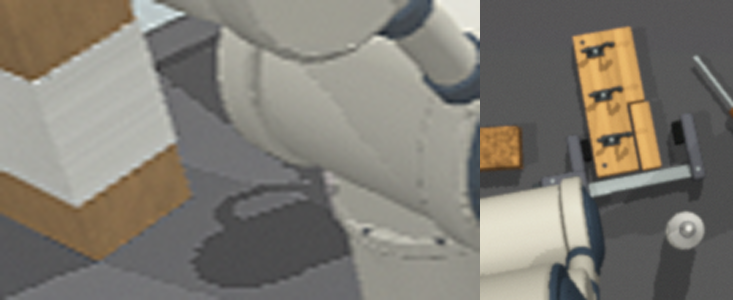

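The top crop shows the far pad still well off the strip, roughly 30 mm, and the rail beside the near pad. The side crop missed the scene. Pumping on: release, then squeeze.

Call:
drive_tool --deltas '[{"delta_pos": [0,-0.45,0.2],"rotation": [0,0,0],"gripper": 80},{"delta_pos": [0,-0.9,0.4],"rotation": [0,0,0],"gripper": 15},{"delta_pos": [0,-0.9,0.4],"rotation": [0,0,0],"gripper": 15},{"delta_pos": [0,-0.9,0.4],"rotation": [0,0,0],"gripper": 15},{"delta_pos": [0,-0.9,0.4],"rotation": [0,0,0],"gripper": 15}]'

```text
clock: 5.53
tcp_pos: [0.4415, 0.1293, 0.0082]
ee_rot: [[-0.981, -0.192, -0.0], [-0.192, 0.981, -0.0], [0.0, 0.0, -1.0]]
contact_force: [-1.3, -0.0, -0.1]
opening: 0.94
finger_force: 0.0
```

Call:
drive_tool --deltas '[{"delta_pos": [0,0,0],"rotation": [0,0,0],"gripper": 15},{"delta_pos": [0,0,0],"rotation": [0,0,0],"gripper": 15},{"delta_pos": [0,0,0],"rotation": [0,0,0],"gripper": 15},{"delta_pos": [0,0,0],"rotation": [0,0,0],"gripper": 55},{"delta_pos": [0,0.2,-0.1],"rotation": [0,0,0],"gripper": 70},{"delta_pos": [0,0.4,-0.2],"rotation": [0,0,0],"gripper": 85},{"delta_pos": [0,0.6,-0.3],"rotation": [0,0,0],"gripper": 95},{"delta_pos": [0,0.8,-0.35],"rotation": [0,0,0],"gripper": 108},{"delta_pos": [0,0.9,-0.4],"rotation": [0,0,0],"gripper": 108},{"delta_pos": [0,0.9,-0.4],"rotation": [0,0,0],"gripper": 108}]'

```text
clock: 6.37
tcp_pos: [0.4397, 0.1385, 0.0122]
ee_rot: [[-0.981, -0.192, -0.0], [-0.192, 0.981, -0.0], [0.0, -0.0, -1.0]]
contact_force: [-0.1, 0.4, -4.8]
opening: 0.581
finger_force: 14.2
```

```bash
cat > look.py <<'E'
from h import *
import sys
P0=np.load('t2.npy')
a,d=read_camera('top'); P=cloud('top',d)
n=np.array([.1946,-.9809]); w=np.array([.9809,.1946]); g=np.array([.4412,.1294])
def rep(P,a):
    # row of scene along clamp x at clamp y=61 (w offset 0.136 from grip): heights
    q=(P[...,:2]-g)@n; r=(P[...,:2]-g)@w
    out=[]
    m=(np.abs(r-.136)<.012)&(P[...,2]>.010)&(P[...,2]<.05)
    far=(q>.10)&m
    dark=a.max(-1)<60; wood=(a[...,0].astype(int)-a[...,2]>50)
    print('wood q',np.percentile(q[m&wood],[1,99]).round(4),'far jaw/pad(non wood) q',np.percentile(q[m&~wood&(q>.1)&(q<.25)],[2,50,98]).round(4),'n',(m&~wood&(q>.1)&(q<.25)).sum())
rep(P,a)
cv2.imwrite('pics/%s.png'%sys.argv[1],cv2.resize(a[160:350,210:370],(640,760),interpolation=2)[:600,...,::-1])
E
python3 look.py p2
```

```text
wood q [-0.4328  0.3137] far jaw/pad(non wood) q [0.1017 0.2009 0.2237] n 192
```

Call:
drive_tool --deltas '[{"delta_pos": [0,-0.45,0.2],"rotation": [0,0,0],"gripper": 75},{"delta_pos": [0,-0.9,0.4],"rotation": [0,0,0],"gripper": 15},{"delta_pos": [0,-0.9,0.4],"rotation": [0,0,0],"gripper": 15},{"delta_pos": [0,-0.9,0.4],"rotation": [0,0,0],"gripper": 15},{"delta_pos": [0,-0.9,0.4],"rotation": [0,0,0],"gripper": 15},{"delta_pos": [0,-0.9,0.4],"rotation": [0,0,0],"gripper": 15},{"delta_pos": [0,-0.9,0.4],"rotation": [0,0,0],"gripper": 15},{"delta_pos": [0,-0.9,0.4],"rotation": [0,0,0],"gripper": 15}]'

```text
clock: 7.08
tcp_pos: [0.4416, 0.1296, 0.0084]
ee_rot: [[-0.981, -0.192, 0.0], [-0.192, 0.981, 0.0], [-0.0, -0.0, -1.0]]
contact_force: [-0.9, 1.1, -0.0]
opening: 0.943
finger_force: 0.0
```

Call:
drive_tool --deltas '[{"delta_pos": [0,0,0],"rotation": [0,0,0],"gripper": 55},{"delta_pos": [0,0.2,-0.1],"rotation": [0,0,0],"gripper": 70},{"delta_pos": [0,0.4,-0.2],"rotation": [0,0,0],"gripper": 85},{"delta_pos": [0,0.6,-0.3],"rotation": [0,0,0],"gripper": 95},{"delta_pos": [0,0.8,-0.35],"rotation": [0,0,0],"gripper": 108},{"delta_pos": [0,0.9,-0.4],"rotation": [0,0,0],"gripper": 108},{"delta_pos": [0,0.9,-0.4],"rotation": [0,0,0],"gripper": 108}]'

```text
clock: 7.67
tcp_pos: [0.4397, 0.1384, 0.0122]
ee_rot: [[-0.981, -0.192, -0.0], [-0.192, 0.981, -0.0], [0.0, -0.0, -1.0]]
contact_force: [-0.1, -0.1, -5.5]
opening: 0.578
finger_force: 14.4
```

```bash
sed -i 's/q\[m&wood\]/q[m\&wood\&(q>0)\&(q<.25)]/; s/>.1)&(q<.25)/>.12)\&(q<.25)/g' look.py; sed -i 's/^rep(P,a)/rep(P,a); rep(P0,np.load("t2i.npy")) if 0 else None/' look.py; python3 look.py p3
```

```text
wood q [0.073  0.1671] far jaw/pad(non wood) q [0.1268 0.2022 0.2195] n 149
```

View pics/p3.png

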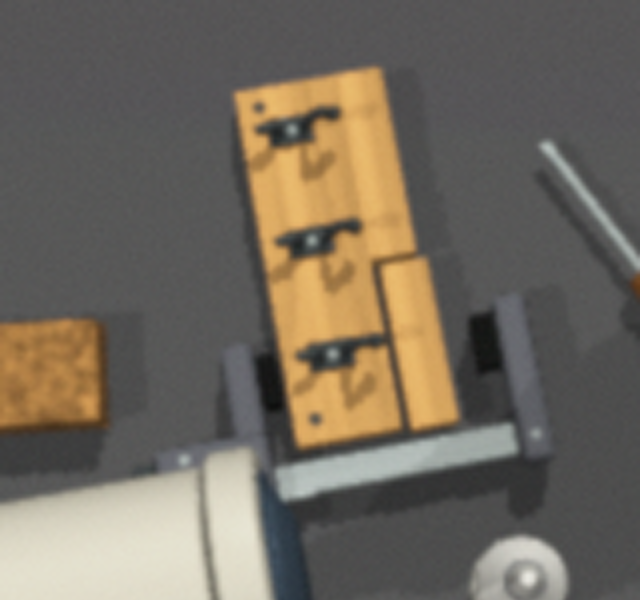

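The crop shows the far pad's left face at (470,345) and the strip's right edge at (443,345), about 16 mm apart. The split is still open by about 5 mm (dark line at x≈385). Two more free pumps.

Call:
drive_tool --deltas '[{"delta_pos": [0,-0.45,0.2],"rotation": [0,0,0],"gripper": 75},{"delta_pos": [0,-0.9,0.4],"rotation": [0,0,0],"gripper": 15},{"delta_pos": [0,-0.9,0.4],"rotation": [0,0,0],"gripper": 15},{"delta_pos": [0,-0.9,0.4],"rotation": [0,0,0],"gripper": 15},{"delta_pos": [0,-0.9,0.4],"rotation": [0,0,0],"gripper": 15},{"delta_pos": [0,-0.9,0.4],"rotation": [0,0,0],"gripper": 15},{"delta_pos": [0,-0.9,0.4],"rotation": [0,0,0],"gripper": 15},{"delta_pos": [0,-0.9,0.4],"rotation": [0,0,0],"gripper": 15}]'

```text
clock: 8.38
tcp_pos: [0.4416, 0.1296, 0.0084]
ee_rot: [[-0.981, -0.192, 0.0], [-0.192, 0.981, 0.0], [-0.0, -0.0, -1.0]]
contact_force: [-0.0, 1.0, 0.3]
opening: 0.941
finger_force: 0.0
```

Call:
drive_tool --deltas '[{"delta_pos": [0,0,0],"rotation": [0,0,0],"gripper": 55},{"delta_pos": [0,0.2,-0.1],"rotation": [0,0,0],"gripper": 70},{"delta_pos": [0,0.4,-0.2],"rotation": [0,0,0],"gripper": 85},{"delta_pos": [0,0.6,-0.3],"rotation": [0,0,0],"gripper": 95},{"delta_pos": [0,0.8,-0.35],"rotation": [0,0,0],"gripper": 108},{"delta_pos": [0,0.9,-0.4],"rotation": [0,0,0],"gripper": 108},{"delta_pos": [0,0.9,-0.4],"rotation": [0,0,0],"gripper": 108}]'

```text
clock: 8.97
tcp_pos: [0.4396, 0.1385, 0.0122]
ee_rot: [[-0.981, -0.192, -0.0], [-0.192, 0.981, -0.0], [0.0, -0.0, -1.0]]
contact_force: [0.7, -1.0, -5.6]
opening: 0.579
finger_force: 14.7
```

Call:
drive_tool --deltas '[{"delta_pos": [0,-0.45,0.2],"rotation": [0,0,0],"gripper": 75},{"delta_pos": [0,-0.9,0.4],"rotation": [0,0,0],"gripper": 15},{"delta_pos": [0,-0.9,0.4],"rotation": [0,0,0],"gripper": 15},{"delta_pos": [0,-0.9,0.4],"rotation": [0,0,0],"gripper": 15},{"delta_pos": [0,-0.9,0.4],"rotation": [0,0,0],"gripper": 15},{"delta_pos": [0,-0.9,0.4],"rotation": [0,0,0],"gripper": 15},{"delta_pos": [0,-0.9,0.4],"rotation": [0,0,0],"gripper": 15},{"delta_pos": [0,-0.9,0.4],"rotation": [0,0,0],"gripper": 15}]'

```text
clock: 9.63
tcp_pos: [0.4416, 0.1296, 0.0084]
ee_rot: [[-0.981, -0.192, 0.0], [-0.192, 0.981, 0.0], [-0.0, 0.0, -1.0]]
contact_force: [-0.3, 0.6, 0.6]
opening: 0.94
finger_force: 0.0
```

Call:
drive_tool --deltas '[{"delta_pos": [0,0,0],"rotation": [0,0,0],"gripper": 55},{"delta_pos": [0,0.2,-0.1],"rotation": [0,0,0],"gripper": 70},{"delta_pos": [0,0.4,-0.2],"rotation": [0,0,0],"gripper": 85},{"delta_pos": [0,0.6,-0.3],"rotation": [0,0,0],"gripper": 95},{"delta_pos": [0,0.8,-0.35],"rotation": [0,0,0],"gripper": 108},{"delta_pos": [0,0.9,-0.4],"rotation": [0,0,0],"gripper": 108},{"delta_pos": [0,0.9,-0.4],"rotation": [0,0,0],"gripper": 108}]'

```text
clock: 10.22
tcp_pos: [0.4396, 0.1384, 0.0122]
ee_rot: [[-0.981, -0.192, -0.0], [-0.192, 0.981, -0.0], [0.0, 0.0, -1.0]]
contact_force: [-0.7, -0.9, -4.7]
opening: 0.582
finger_force: 15.8
```

```bash
python3 look.py p5
```

```text
wood q [0.073  0.1671] far jaw/pad(non wood) q [0.1286 0.1926 0.2095] n 143
```

View pics/p5.png

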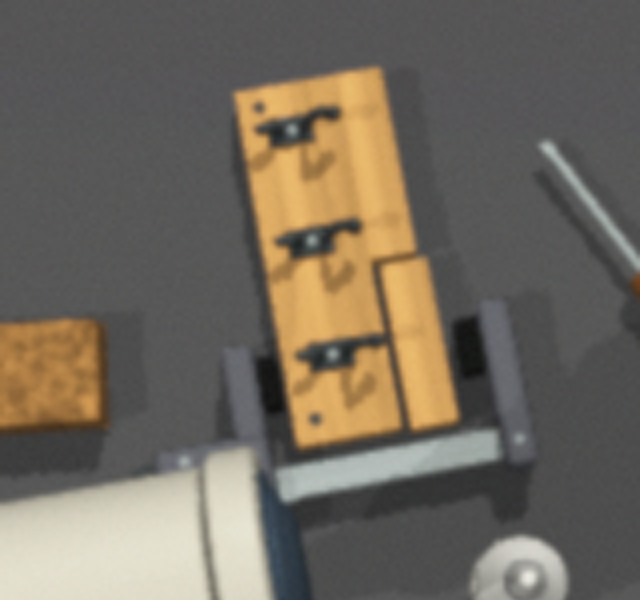

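The far pad's face is now at (453,345) and the strip edge at (443,345), about 6 mm apart and advancing 5 mm per pump. The rail has not moved. One more pump, then a cautious squeeze.

Call:
drive_tool --deltas '[{"delta_pos": [0,-0.45,0.2],"rotation": [0,0,0],"gripper": 75},{"delta_pos": [0,-0.9,0.4],"rotation": [0,0,0],"gripper": 15},{"delta_pos": [0,-0.9,0.4],"rotation": [0,0,0],"gripper": 15},{"delta_pos": [0,-0.9,0.4],"rotation": [0,0,0],"gripper": 15},{"delta_pos": [0,-0.9,0.4],"rotation": [0,0,0],"gripper": 15},{"delta_pos": [0,-0.9,0.4],"rotation": [0,0,0],"gripper": 15},{"delta_pos": [0,-0.9,0.4],"rotation": [0,0,0],"gripper": 15},{"delta_pos": [0,-0.9,0.4],"rotation": [0,0,0],"gripper": 15}]'

```text
clock: 10.93
tcp_pos: [0.4416, 0.1296, 0.0084]
ee_rot: [[-0.981, -0.192, 0.0], [-0.192, 0.981, 0.0], [-0.0, -0.0, -1.0]]
contact_force: [1.1, -0.1, -0.5]
opening: 0.945
finger_force: 0.0
```

Call:
drive_tool --deltas '[{"delta_pos": [0,0,0],"rotation": [0,0,0],"gripper": 55},{"delta_pos": [0,0.2,-0.1],"rotation": [0,0,0],"gripper": 70},{"delta_pos": [0,0.4,-0.2],"rotation": [0,0,0],"gripper": 85},{"delta_pos": [0,0.6,-0.3],"rotation": [0,0,0],"gripper": 95},{"delta_pos": [0,0.8,-0.35],"rotation": [0,0,0],"gripper": 108},{"delta_pos": [0,0.9,-0.4],"rotation": [0,0,0],"gripper": 108},{"delta_pos": [0,0.9,-0.4],"rotation": [0,0,0],"gripper": 108}]'

```text
clock: 11.52
tcp_pos: [0.4396, 0.1384, 0.0122]
ee_rot: [[-0.981, -0.192, -0.0], [-0.192, 0.981, -0.0], [0.0, 0.0, -1.0]]
contact_force: [-0.1, -0.5, -5.5]
opening: 0.581
finger_force: 16.8
```

Call:
drive_tool --deltas '[{"delta_pos": [0,-0.45,0.2],"rotation": [0,0,0],"gripper": 75},{"delta_pos": [0,-0.9,0.4],"rotation": [0,0,0],"gripper": 15},{"delta_pos": [0,-0.9,0.4],"rotation": [0,0,0],"gripper": 15},{"delta_pos": [0,-0.9,0.4],"rotation": [0,0,0],"gripper": 15},{"delta_pos": [0,-0.9,0.4],"rotation": [0,0,0],"gripper": 15},{"delta_pos": [0,-0.9,0.4],"rotation": [0,0,0],"gripper": 15},{"delta_pos": [0,-0.9,0.4],"rotation": [0,0,0],"gripper": 15},{"delta_pos": [0,-0.9,0.4],"rotation": [0,0,0],"gripper": 15}]'

```text
clock: 12.18
tcp_pos: [0.4416, 0.1296, 0.0084]
ee_rot: [[-0.981, -0.192, 0.0], [-0.192, 0.981, 0.0], [-0.0, 0.0, -1.0]]
contact_force: [-0.0, 0.3, 0.5]
opening: 0.94
finger_force: 0.0
```

Call:
drive_tool --deltas '[{"delta_pos": [0,0,0],"rotation": [0,0,0],"gripper": 55},{"delta_pos": [0,0.2,-0.1],"rotation": [0,0,0],"gripper": 70},{"delta_pos": [0,0.4,-0.2],"rotation": [0,0,0],"gripper": 80},{"delta_pos": [0,0.5,-0.25],"rotation": [0,0,0],"gripper": 87},{"delta_pos": [0,0.6,-0.3],"rotation": [0,0,0],"gripper": 93},{"delta_pos": [0,0.7,-0.35],"rotation": [0,0,0],"gripper": 93}]'

```text
clock: 12.68
tcp_pos: [0.4403, 0.1364, 0.0117]
ee_rot: [[-0.981, -0.192, -0.0], [-0.192, 0.981, -0.0], [0.0, -0.0, -1.0]]
contact_force: [0.7, -1.2, -5.5]
opening: 0.64
finger_force: 11.5
```

```bash
python3 look.py p7
```

```text
wood q [0.073  0.1672] far jaw/pad(non wood) q [0.1267 0.1851 0.2013] n 139
```

View pics/p7.png

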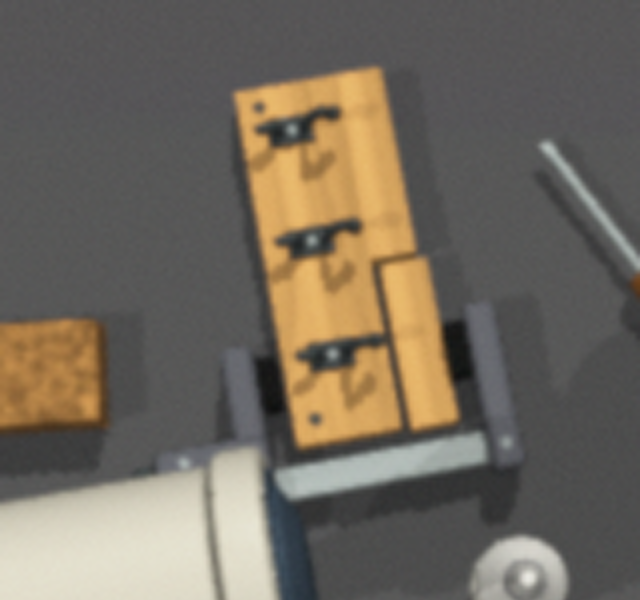

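The pad is now at the strip's edge (443,345), and the gap in the split still shows. I finish this squeeze, then do the next one slowly.

Call:
drive_tool --deltas '[{"delta_pos": [0,0.1,0],"rotation": [0,0,0],"gripper": 100},{"delta_pos": [0,0.2,-0.05],"rotation": [0,0,0],"gripper": 108},{"delta_pos": [0,0.2,-0.05],"rotation": [0,0,0],"gripper": 108},{"delta_pos": [0,0.2,-0.05],"rotation": [0,0,0],"gripper": 108}]'

```text
clock: 13.07
tcp_pos: [0.4395, 0.1383, 0.0122]
ee_rot: [[-0.981, -0.192, -0.001], [-0.192, 0.981, -0.0], [0.001, 0.0, -1.0]]
contact_force: [-0.1, -0.2, -4.1]
opening: 0.581
finger_force: 18.0
```

Call:
drive_tool --deltas '[{"delta_pos": [0,-0.45,0.2],"rotation": [0,0,0],"gripper": 75},{"delta_pos": [0,-0.9,0.4],"rotation": [0,0,0],"gripper": 15},{"delta_pos": [0,-0.9,0.4],"rotation": [0,0,0],"gripper": 15},{"delta_pos": [0,-0.9,0.4],"rotation": [0,0,0],"gripper": 15},{"delta_pos": [0,-0.9,0.4],"rotation": [0,0,0],"gripper": 15},{"delta_pos": [0,-0.9,0.4],"rotation": [0,0,0],"gripper": 15},{"delta_pos": [0,-0.9,0.4],"rotation": [0,0,0],"gripper": 15},{"delta_pos": [0,-0.9,0.4],"rotation": [0,0,0],"gripper": 15}]'

```text
clock: 13.73
tcp_pos: [0.4416, 0.1296, 0.0084]
ee_rot: [[-0.981, -0.192, 0.0], [-0.192, 0.981, 0.0], [-0.0, -0.0, -1.0]]
contact_force: [0.4, -0.1, 0.1]
opening: 0.943
finger_force: 0.0
```

Call:
drive_tool --deltas '[{"delta_pos": [0,0,0],"rotation": [0,0,0],"gripper": 55},{"delta_pos": [0,0.2,-0.1],"rotation": [0,0,0],"gripper": 65},{"delta_pos": [0,0.3,-0.15],"rotation": [0,0,0],"gripper": 75},{"delta_pos": [0,0.4,-0.2],"rotation": [0,0,0],"gripper": 80},{"delta_pos": [0,0.45,-0.25],"rotation": [0,0,0],"gripper": 80},{"delta_pos": [0,0.45,-0.25],"rotation": [0,0,0],"gripper": 80}]'

```text
clock: 14.23
tcp_pos: [0.4408, 0.1339, 0.0107]
ee_rot: [[-0.981, -0.192, 0.0], [-0.192, 0.981, -0.0], [-0.0, -0.0, -1.0]]
contact_force: [1.2, -1.8, -5.1]
opening: 0.685
finger_force: 12.1
```

```bash
python3 look.py p8
```

```text
wood q [0.0731 0.1641] far jaw/pad(non wood) q [0.1268 0.1812 0.1981] n 144
```

Call:
drive_tool --deltas '[{"delta_pos": [0,0.05,0],"rotation": [0,0,0],"gripper": 84},{"delta_pos": [0,0.1,-0.05],"rotation": [0,0,0],"gripper": 88},{"delta_pos": [0,0.15,-0.05],"rotation": [0,0,0],"gripper": 92},{"delta_pos": [0,0.2,-0.05],"rotation": [0,0,0],"gripper": 92}]'

```text
clock: 14.62
tcp_pos: [0.4404, 0.1358, 0.0113]
ee_rot: [[-0.981, -0.192, 0.0], [-0.192, 0.981, -0.0], [-0.0, -0.0, -1.0]]
contact_force: [2.5, -1.5, -4.6]
opening: 0.639
finger_force: 11.5
```

Call:
drive_tool --deltas '[{"delta_pos": [0,0.05,0],"rotation": [0,0,0],"gripper": 96},{"delta_pos": [0,0.1,-0.05],"rotation": [0,0,0],"gripper": 98},{"delta_pos": [0,0.1,-0.05],"rotation": [0,0,0],"gripper": 100},{"delta_pos": [0,0.15,-0.05],"rotation": [0,0,0],"gripper": 100}]'

```text
clock: 14.95
tcp_pos: [0.44, 0.1373, 0.0117]
ee_rot: [[-0.981, -0.192, -0.0], [-0.192, 0.981, -0.0], [0.0, -0.0, -1.0]]
contact_force: [1.7, -2.8, -4.1]
opening: 0.61
finger_force: 13.8
```

```bash
python3 look.py p9
```

```text
wood q [0.073  0.1628] far jaw/pad(non wood) q [0.1271 0.18   0.1961] n 134
```

View pics/p9.png

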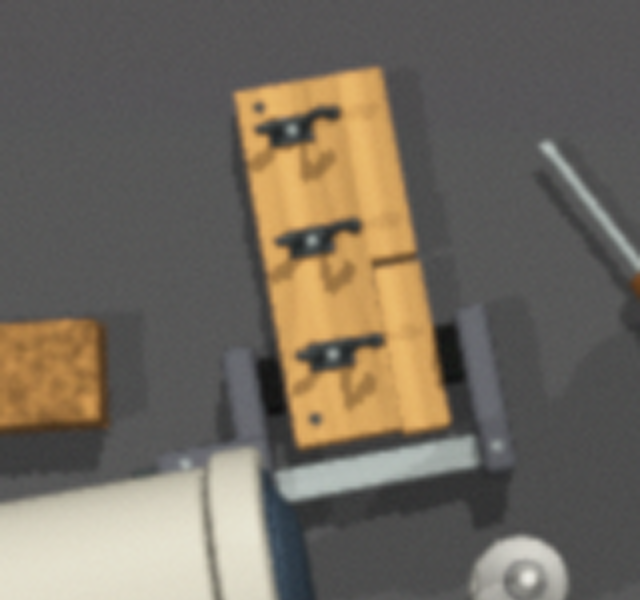

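The dark line between strip and rail is gone (x≈390–400), so the split is closed, with the pad against the strip at (437,345). I continue carefully, watching the force.

Call:
drive_tool --deltas '[{"delta_pos": [0,0.05,0],"rotation": [0,0,0],"gripper": 103},{"delta_pos": [0,0.05,0],"rotation": [0,0,0],"gripper": 105},{"delta_pos": [0,0.1,0],"rotation": [0,0,0],"gripper": 108},{"delta_pos": [0,0.1,0],"rotation": [0,0,0],"gripper": 108}]'

```text
clock: 15.33
tcp_pos: [0.4399, 0.1383, 0.0121]
ee_rot: [[-0.981, -0.192, 0.0], [-0.192, 0.981, -0.0], [-0.0, -0.0, -1.0]]
contact_force: [0.3, -1.5, 8.3]
opening: 0.582
finger_force: 19.9
```

Call:
drive_tool --deltas '[{"delta_pos": [0,-0.45,0.2],"rotation": [0,0,0],"gripper": 75},{"delta_pos": [0,-0.9,0.4],"rotation": [0,0,0],"gripper": 15},{"delta_pos": [0,-0.9,0.4],"rotation": [0,0,0],"gripper": 15},{"delta_pos": [0,-0.9,0.4],"rotation": [0,0,0],"gripper": 15},{"delta_pos": [0,-0.9,0.4],"rotation": [0,0,0],"gripper": 15},{"delta_pos": [0,-0.9,0.4],"rotation": [0,0,0],"gripper": 15},{"delta_pos": [0,-0.9,0.4],"rotation": [0,0,0],"gripper": 15},{"delta_pos": [0,-0.9,0.4],"rotation": [0,0,0],"gripper": 15}]'

```text
clock: 16.0
tcp_pos: [0.4416, 0.1296, 0.0078]
ee_rot: [[-0.981, -0.192, 0.0], [-0.192, 0.981, 0.0], [-0.0, -0.0, -1.0]]
contact_force: [-0.4, -0.5, 0.8]
opening: 0.941
finger_force: 0.0
```

Call:
drive_tool --deltas '[{"delta_pos": [0,0,0],"rotation": [0,0,0],"gripper": 55},{"delta_pos": [0,0.1,-0.05],"rotation": [0,0,0],"gripper": 60},{"delta_pos": [0,0.2,-0.1],"rotation": [0,0,0],"gripper": 65},{"delta_pos": [0,0.25,-0.15],"rotation": [0,0,0],"gripper": 70},{"delta_pos": [0,0.3,-0.15],"rotation": [0,0,0],"gripper": 75},{"delta_pos": [0,0.35,-0.2],"rotation": [0,0,0],"gripper": 75},{"delta_pos": [0,0.35,-0.2],"rotation": [0,0,0],"gripper": 75}]'

```text
clock: 16.58
tcp_pos: [0.4412, 0.1329, 0.0098]
ee_rot: [[-0.981, -0.192, 0.0], [-0.192, 0.981, -0.0], [-0.0, -0.0, -1.0]]
contact_force: [2.4, -2.6, -4.8]
opening: 0.709
finger_force: 11.6
```

```bash
python3 look.py p10
```

```text
wood q [0.0724 0.1612] far jaw/pad(non wood) q [0.1281 0.1791 0.1945] n 135
```

Call:
drive_tool --deltas '[{"delta_pos": [0,0.05,0],"rotation": [0,0,0],"gripper": 79},{"delta_pos": [0,0.1,-0.05],"rotation": [0,0,0],"gripper": 83},{"delta_pos": [0,0.15,-0.05],"rotation": [0,0,0],"gripper": 86},{"delta_pos": [0,0.15,-0.05],"rotation": [0,0,0],"gripper": 86}]'

```text
clock: 16.97
tcp_pos: [0.4409, 0.1343, 0.0104]
ee_rot: [[-0.981, -0.192, 0.001], [-0.192, 0.981, -0.0], [-0.001, -0.0, -1.0]]
contact_force: [2.6, -4.1, 2.1]
opening: 0.667
finger_force: 12.1
```

Call:
drive_tool --deltas '[{"delta_pos": [0,0.05,0],"rotation": [0,0,0],"gripper": 90},{"delta_pos": [0,0.1,-0.05],"rotation": [0,0,0],"gripper": 94},{"delta_pos": [0,0.1,-0.05],"rotation": [0,0,0],"gripper": 96},{"delta_pos": [0,0.15,-0.05],"rotation": [0,0,0],"gripper": 96}]'

```text
clock: 17.3
tcp_pos: [0.4407, 0.1358, 0.0109]
ee_rot: [[-0.981, -0.192, 0.001], [-0.192, 0.981, -0.0], [-0.001, -0.0, -1.0]]
contact_force: [3.8, -7.9, 5.1]
opening: 0.624
finger_force: 11.9
```

```bash
python3 look.py p11
```

```text
wood q [0.0695 0.1603] far jaw/pad(non wood) q [0.1271 0.1778 0.1928] n 131
```

Call:
drive_tool --deltas '[{"delta_pos": [0,0.05,0],"rotation": [0,0,0],"gripper": 99},{"delta_pos": [0,0.1,0],"rotation": [0,0,0],"gripper": 101},{"delta_pos": [0,0.1,0],"rotation": [0,0,0],"gripper": 102},{"delta_pos": [0,0.1,0],"rotation": [0,0,0],"gripper": 102}]'

```text
clock: 17.68
tcp_pos: [0.4407, 0.1368, 0.0112]
ee_rot: [[-0.981, -0.192, 0.001], [-0.192, 0.981, 0.0], [-0.001, -0.0, -1.0]]
contact_force: [2.6, -3.9, 13.2]
opening: 0.606
finger_force: 17.3
```

Call:
drive_tool --deltas '[{"delta_pos": [0,0.05,0],"rotation": [0,0,0],"gripper": 104},{"delta_pos": [0,0.1,0],"rotation": [0,0,0],"gripper": 106},{"delta_pos": [0,0.1,-0.05],"rotation": [0,0,0],"gripper": 108},{"delta_pos": [0,0.1,-0.05],"rotation": [0,0,0],"gripper": 108}]'

```text
clock: 18.02
tcp_pos: [0.4405, 0.1378, 0.0114]
ee_rot: [[-0.981, -0.192, 0.001], [-0.192, 0.981, 0.0], [-0.001, -0.0, -1.0]]
contact_force: [3.7, -2.7, 6.3]
opening: 0.583
finger_force: 23.3
```

```bash
python3 look.py p12
```

```text
wood q [0.0693 0.1597] far jaw/pad(non wood) q [0.1261 0.177  0.192 ] n 130
```

View pics/p12.png

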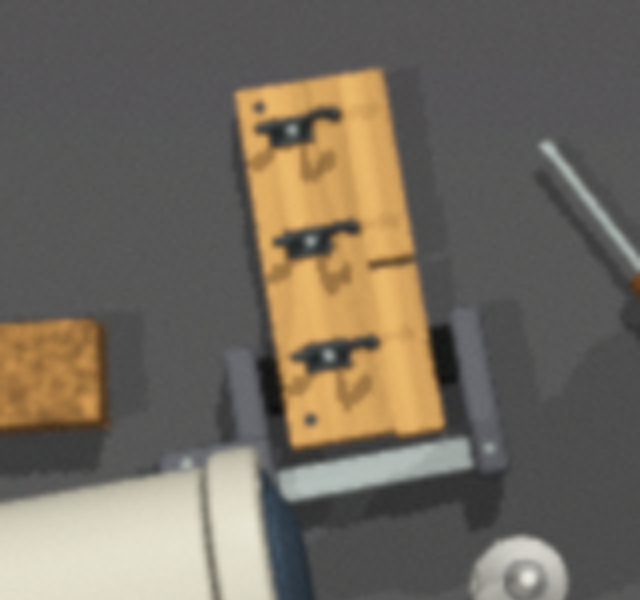

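The crop shows the split closed. The rail has slid about 3 mm and looks to touch the near pad (left edge ≈ 280,380), and finger force is beginning to rise. Next pump, in small steps.

Call:
drive_tool --deltas '[{"delta_pos": [0,-0.45,0.2],"rotation": [0,0,0],"gripper": 75},{"delta_pos": [0,-0.9,0.4],"rotation": [0,0,0],"gripper": 15},{"delta_pos": [0,-0.9,0.4],"rotation": [0,0,0],"gripper": 15},{"delta_pos": [0,-0.9,0.4],"rotation": [0,0,0],"gripper": 15},{"delta_pos": [0,-0.9,0.4],"rotation": [0,0,0],"gripper": 15},{"delta_pos": [0,-0.9,0.4],"rotation": [0,0,0],"gripper": 15},{"delta_pos": [0,-0.9,0.4],"rotation": [0,0,0],"gripper": 15},{"delta_pos": [0,-0.9,0.4],"rotation": [0,0,0],"gripper": 15}]'

```text
clock: 18.73
tcp_pos: [0.4416, 0.1291, 0.0073]
ee_rot: [[-0.981, -0.192, 0.0], [-0.192, 0.981, 0.0], [-0.0, 0.0, -1.0]]
contact_force: [-0.2, -0.4, -0.4]
opening: 0.941
finger_force: 0.0
```

Call:
drive_tool --deltas '[{"delta_pos": [0,0,0],"rotation": [0,0,0],"gripper": 50},{"delta_pos": [0,0,0],"rotation": [0,0,0],"gripper": 57},{"delta_pos": [0,0.1,-0.05],"rotation": [0,0,0],"gripper": 61},{"delta_pos": [0,0.15,-0.1],"rotation": [0,0,0],"gripper": 65},{"delta_pos": [0,0.2,-0.1],"rotation": [0,0,0],"gripper": 68},{"delta_pos": [0,0.2,-0.1],"rotation": [0,0,0],"gripper": 68}]'

```text
clock: 19.23
tcp_pos: [0.4414, 0.1309, 0.0085]
ee_rot: [[-0.981, -0.192, 0.0], [-0.192, 0.981, -0.0], [-0.0, -0.0, -1.0]]
contact_force: [0.2, -0.3, 6.4]
opening: 0.736
finger_force: 12.1
```

Call:
drive_tool --deltas '[{"delta_pos": [0,0.05,0],"rotation": [0,0,0],"gripper": 71},{"delta_pos": [0,0.05,0],"rotation": [0,0,0],"gripper": 73},{"delta_pos": [0,0.05,-0.05],"rotation": [0,0,0],"gripper": 73}]'

```text
clock: 19.48
tcp_pos: [0.4412, 0.1315, 0.0089]
ee_rot: [[-0.981, -0.192, 0.0], [-0.192, 0.981, 0.0], [-0.0, 0.0, -1.0]]
contact_force: [1.4, 0.5, -5.3]
opening: 0.712
finger_force: 16.6
```

Call:
drive_tool --deltas '[{"delta_pos": [0,0.05,0],"rotation": [0,0,0],"gripper": 76},{"delta_pos": [0,0.1,-0.05],"rotation": [0,0,0],"gripper": 79},{"delta_pos": [0,0.1,-0.05],"rotation": [0,0,0],"gripper": 80},{"delta_pos": [0,0.1,-0.05],"rotation": [0,0,0],"gripper": 80}]'

```text
clock: 19.82
tcp_pos: [0.4411, 0.1324, 0.0093]
ee_rot: [[-0.981, -0.192, 0.0], [-0.192, 0.981, -0.0], [-0.0, -0.0, -1.0]]
contact_force: [0.6, 0.3, 2.8]
opening: 0.692
finger_force: 20.8
```

Call:
drive_tool --deltas '[{"delta_pos": [0,0.05,0],"rotation": [0,0,0],"gripper": 82},{"delta_pos": [0,0.1,-0.05],"rotation": [0,0,0],"gripper": 84},{"delta_pos": [0,0.1,-0.05],"rotation": [0,0,0],"gripper": 85},{"delta_pos": [0,0.1,-0.05],"rotation": [0,0,0],"gripper": 85}]'

```text
clock: 20.15
tcp_pos: [0.441, 0.1334, 0.0097]
ee_rot: [[-0.981, -0.192, 0.0], [-0.192, 0.981, -0.0], [-0.0, -0.0, -1.0]]
contact_force: [2.3, 0.1, -2.3]
opening: 0.671
finger_force: 23.1
```

Call:
drive_tool --deltas '[{"delta_pos": [0,0.05,0],"rotation": [0,0,0],"gripper": 88},{"delta_pos": [0,0.1,-0.05],"rotation": [0,0,0],"gripper": 91},{"delta_pos": [0,0.15,-0.05],"rotation": [0,0,0],"gripper": 93},{"delta_pos": [0,0.15,-0.05],"rotation": [0,0,0],"gripper": 93}]'

```text
clock: 20.48
tcp_pos: [0.4407, 0.1349, 0.0102]
ee_rot: [[-0.981, -0.192, 0.0], [-0.192, 0.981, -0.0], [-0.0, -0.0, -1.0]]
contact_force: [3.1, -1.0, -2.9]
opening: 0.637
finger_force: 26.4
```

Call:
drive_tool --deltas '[{"delta_pos": [0,0.05,0],"rotation": [0,0,0],"gripper": 95},{"delta_pos": [0,0.1,0],"rotation": [0,0,0],"gripper": 98},{"delta_pos": [0,0.1,0],"rotation": [0,0,0],"gripper": 98},{"delta_pos": [0,0.1,0],"rotation": [0,0,0],"gripper": 98}]'

```text
clock: 20.82
tcp_pos: [0.4406, 0.1359, 0.0105]
ee_rot: [[-0.981, -0.192, 0.001], [-0.192, 0.981, 0.0], [-0.001, -0.0, -1.0]]
contact_force: [3.9, -1.5, 5.5]
opening: 0.626
finger_force: 29.3
```

Call:
drive_tool --deltas '[{"delta_pos": [0,0.05,0],"rotation": [0,0,0],"gripper": 101},{"delta_pos": [0,0.1,0],"rotation": [0,0,0],"gripper": 104},{"delta_pos": [0,0.1,0],"rotation": [0,0,0],"gripper": 104},{"delta_pos": [0,0.1,0],"rotation": [0,0,0],"gripper": 104}]'

```text
clock: 21.15
tcp_pos: [0.4404, 0.1369, 0.0108]
ee_rot: [[-0.981, -0.192, 0.001], [-0.192, 0.981, 0.0], [-0.001, 0.0, -1.0]]
contact_force: [1.0, -1.7, 15.1]
opening: 0.599
finger_force: 31.3
```

Call:
drive_tool --deltas '[{"delta_pos": [0,0.05,0],"rotation": [0,0,0],"gripper": 106},{"delta_pos": [0,0.1,0],"rotation": [0,0,0],"gripper": 108},{"delta_pos": [0,0.1,0],"rotation": [0,0,0],"gripper": 108},{"delta_pos": [0,0.1,0],"rotation": [0,0,0],"gripper": 108}]'

```text
clock: 21.48
tcp_pos: [0.4405, 0.1376, 0.0109]
ee_rot: [[-0.981, -0.192, 0.001], [-0.192, 0.981, -0.0], [-0.001, -0.0, -1.0]]
contact_force: [2.7, -7.5, 18.9]
opening: 0.585
finger_force: 31.7
```

```bash
python3 look.py p13
```

```text
wood q [0.0695 0.1597] far jaw/pad(non wood) q [0.1265 0.1752 0.1885] n 116
```

Call:
drive_tool --deltas '[{"delta_pos": [0,0.05,-0.05],"rotation": [0,0,0],"gripper": 110},{"delta_pos": [0,0.05,-0.1],"rotation": [0,0,0],"gripper": 112},{"delta_pos": [0,0.05,-0.1],"rotation": [0,0,0],"gripper": 112},{"delta_pos": [0,0.05,-0.1],"rotation": [0,0,0],"gripper": 112},{"delta_pos": [0,0.05,-0.1],"rotation": [0,0,0],"gripper": 112},{"delta_pos": [0,0.05,-0.1],"rotation": [0,0,0],"gripper": 112}]'

```text
clock: 22.03
tcp_pos: [0.4401, 0.1382, 0.0112]
ee_rot: [[-0.981, -0.192, 0.0], [-0.192, 0.981, -0.0], [-0.0, -0.0, -1.0]]
contact_force: [4.9, -4.0, -1.4]
opening: 0.57
finger_force: 49.0
```

```bash
python3 look.py p14
```

```text
wood q [0.069  0.1589] far jaw/pad(non wood) q [0.1247 0.1741 0.1883] n 117
```

View pics/p14.png

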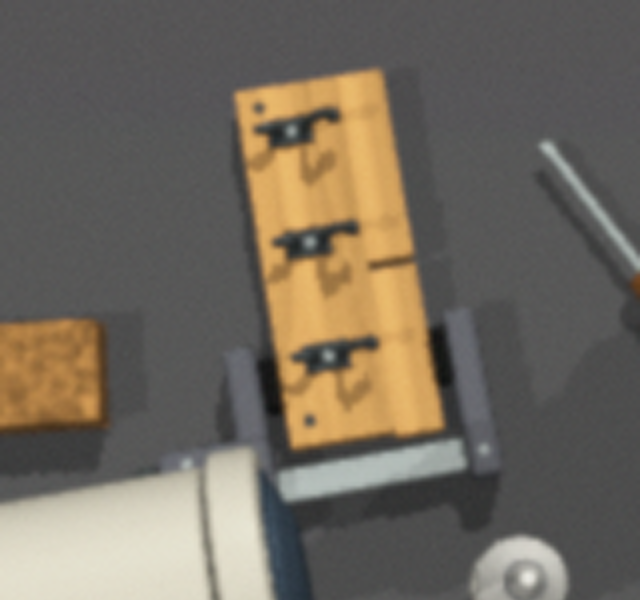

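The split is closed, the far pad is squashed by about 3–4 mm (jaw-to-wood distance 33.3 → 29.4 mm), and the trigger is squeezed. Handing in.

```bash
python3 -c "
from rig import *
s=state();print(s['clock'],s['finger_force'],s['contact_force']);print(hand_in())"
```

```text
22.0833 48.95311409141868 [ 4.70417478 -2.37025878 -1.74598209]
the job is handed in; nothing more can be done
None
```

I handed the job in at 22 s: the split looks closed in the top camera, the far pad presses the strip with an estimated 30–40 N (squashed about 3–4 mm, both worked out from images), and the gripper still holds handle and trigger fully squeezed; no verdict came back.

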